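# Show the canister's code to the scanner and close its carton

## Robot

A 6-joint arm with a two-finger parallel gripper is mounted at the origin on the work surface; the furniture and walls round the work are solid. World frame = base frame: x ahead of the robot, y to its left, z up, the work surface at z = 0. Lengths are in m, angles in degrees, forces in N, time in s.
With the tool pointing down it reaches from about 0.35 to 0.875 m from the base axis. Payload 4.2 kg.
Tool frame: the origin (TCP) lies on the centre line of the jaws, within the pads' length; the fingertips stand r.tip_extent ahead of it and the grasp point (between the pads) lies 11 mm behind it (r.tip_extent is the distance from the TCP to the fingertips, in m); z points along the fingers, y is the line along which they close (so a half turn about z gives the same grasp; the last joint's range is limited). The gripper opens to 87 mm and grips with 3 to 60 N. Pads are 19 mm wide; open, the fingers measure 117 mm over their backs; the gripper's body (75 mm by 190 mm) begins 51 mm behind the grasp point.
Start: joints at [-49.813, 22.042, 0.453, 0, -68.411, -14.817], TCP at [0.268, -0.565, 0.231] pointing down, gripper open.
Joint ranges: [-179.83, 179.83], [-69.29, 118.12], [-61.27, 80.66], [-181.25, 117.63], [-171.15, -9.14], [-177.46, 177.46]. Speed limits (degrees/s): [159.86, 159.86, 180, 180, 180, 180].

## Interface

Orientations are given as a 3x3 rotation matrix whose columns are the frame's x, y, z axes.
In Python, from station import r gives the robot as it stands.
- The arm moves only by the shell command python3 -m jog 'ROWS'. ROWS is text: rows parted by semicolons, each of 5 numbers parted by spaces: the opening, from 0 (shut) to 1 (fully open), then the shift along the world's x, y, z in mm, then the turn about the world's z in degrees. In form: hand dx dy dz roll; .... A call has 1 to 5 rows; each row shifts and turns the commanded pose from where the row before left it; what a row does not reach is not made up. A row lasts 1/8 s, in which the tool goes at most 62.5 mm and 10.7 degrees, less where a joint would pass 70% of its speed; a pose out of reach is approached as far as the arm can. A call is refused whole if a number of a shift passes 62.5 or a number of a turn 10.7, either way. A call with a gripper value outside its range is refused whole. The fingers move at their own pace and stop on an object; the grip force is fixed at half the most. Time passes only in rows, so rows that do not move let the fingers close. It gives the time, the measured TCP pose, the force, the opening and the grip force at its end, in the units of the state.
- r.sense(): the state, without advancing time (a new reading comes with each control period).
- r.capture(name): name is "side" or "top"; returns a dict with "pixels" (480x640x3 uint8, red, green, blue), "fovy" (degrees; the focal length in pixels is half the picture's height over the tangent of half this angle, whatever the lens; pixels are square), "cx", "cy" (the principal point, pixels), "origin" and "orientation" of the camera in the world. Camera axes: x right, y down, z forward; pixel columns grow to the right and rows downward; lengths in m; the calibration is good to about 2 mm. A picture is of the moment at which its call begins. There is no depth.
- r.finish_job(): hands the job in; it is judged then, once.
The state is a dict: "time_s": time; "joints": joint angles; "joint_velocities": joint speeds; "effort": joint torques, N m; "tcp_pos": TCP position; "ee_rot": TCP orientation; "wrist_force": force on the tool from outside, world axes, zero at the start; "moment": the same for the moment, N m; "gripper_width": opening from 0.0 (shut) to 1.0 (fully open); "gripper_force": force on a finger pad.
Only numpy, scipy, OpenCV 4.12 (cv2) and the standard library are available. Lean on these libraries where they do the work, as an engineer would, in place of code of your own. Each camera call takes 0.05 s, during which the arm holds its last target. There are 200 camera calls.

## Task

Turn the canister in the open carton so that its orange code patch squarely faces the scanner block, then press the scanner's green read button fully down; do not press it before the code faces the scanner. Then close the carton: fold the short flap down flat first and the long flap flat over it, leaving the canister facing the scanner and the other things on the bench where they stand.

Things in the scene. Friction and masses are not known exactly. Their poses are not given: they have to be found in the camera images.
- carton: Cardboard carton, 138 x 138 mm outside, 130 x 130 inside, on a 176 x 176 x 8 mm aluminium plate fixed to the bench. Origin: centre of the plate's underside. +x points at the scanner, +y to the short flap's side, z up. Wall tops 112 mm above the bench (115 mm at the long flap). The +x and -x walls have windows; the top is open between the flaps.
- canister_axis (a point): Point on the canister's turning axis, the centre of its top disc (86 mm above the bench). The white canister, diameter 72 mm, stands upright in a round nest in the middle of the carton and can only turn about this axis, either way; its hinge has light friction and stays where it is left.
- mark (a point): Centre of the orange code patch (33 x 36 mm, black bars) on the canister's side, 36 mm from the axis, 50 mm above the bench. An orange stripe on the canister's top runs from the axis towards the patch.
- stud (a point): Top centre of the upright dark steel stud on the canister's top, diameter 12 mm, 23 mm from the axis on the same side as the orange patch, at the end of the stripe. It reaches from 86 to 108 mm above the bench; pushing it sideways turns the canister.
- scanner: Grey scanner block fixed to the bench, body 50 x 64 mm, 80 mm tall, on a foot 72 x 84 mm. Origin: centre of its underside. Its eye is on the face towards its -x, which looks at the canister.
- scanner_eye (a point): Centre of the scanner's dark eye with its red line, 50 mm above the bench, looking along the scanner's -x axis at the canister.
- read_button_top (a point): Top centre of the green read button (diameter 28 mm) in its housing on top of the scanner; it is pressed straight down, takes about 4 N and springs back.
- read_button (a joint): Travel of the read button in m: 0 up, 0.006 fully down.
- short_flap (a joint): Short cardboard flap (130 mm wide, 75 mm from hinge to edge, 3 mm thick) on the carton's +y wall. Angle in rad: 0 flat closed, 1.57 upright, larger leaning outward. Light hinge friction holds it where it is left.
- short_flap_hinge (a point): Middle of the short flap's hinge line, which runs along the carton's x axis, 113 mm above the bench.
- short_flap_edge (a point): Middle of the short flap's free edge.
- long_flap (a joint): Long cardboard flap (130 mm wide, 100 mm from hinge to edge, 3 mm thick, with a white paper tab near its edge) on the carton's -y wall. Angle as for the short flap: 0 flat closed, 1.57 upright, larger leaning outward.
- long_flap_hinge (a point): Middle of the long flap's hinge line, along the carton's x axis, 117 mm above the bench.
- long_flap_edge (a point): Middle of the long flap's free edge.
- coupling_a: Loose grey pipe coupling standing on end, 40 mm across, 48 mm tall, a bystander. Origin: centre of its underside.
- coupling_b: Loose brass-coloured pipe coupling standing on end, 32 mm across, 38 mm tall, a bystander. Origin: centre of its underside.
- hex_bolt_a: Loose hex bolt standing on its head, 27 mm across, 85 mm tall, a bystander. Origin: centre of its underside.
There are look-alikes about, which are no part of the job. What is shaped like the scanner but yellow is not meant.

How it is judged (in metres and radians):
On the way, in this order (a step that is already met when the one before it is completed fails the run):
1. the canister is turned until its orange patch faces the scanner (within 17 degrees) (x of mark in the frame of carton above 0 m and y of mark in the frame of carton between -0.011 and 0.011 m), for 0.2 s.
2. the read button is pressed down (value of joint read_button above 0.004 m), for 0.02 s.
3. the short flap is folded flat (value of joint short_flap below 0.12 rad), for 0.1 s.
4. the long flap is folded flat over it (value of joint long_flap below 0.12 rad), for 0.1 s.
At the end, for the whole second after the job is handed in: The orange patch faces the scanner (its centre is on the scanner's side and within 11 mm of the carton's middle line towards the scanner, about 17 degrees), both flaps lie flat within 0.12 rad (7 degrees) and at rest, and the read button is up again (all of step 1 and value of joint each of short_flap, long_flap below 0.12 rad and value of joint read_button below 0.002 m and velocity of joint long_flap below 0.1 rad/s); the robot touches nothing.
It fails at once if the read button is pressed while the patch does not face the scanner (value of joint read_button above 0.003 m and not (x of mark in the frame of carton above 0 m and y of mark in the frame of carton between -0.011 and 0.011 m)).
It fails at once if a loose bystander is moved by more than 30 mm (distance of any of coupling_a, coupling_b, hex_bolt_a from where it was at the start of the episode above 0.03 m).
It also fails if it takes over 61 s, if anything falls off the work surface, if the arm or the gripper's body presses on something with over 40 N, if the wrist force passes 120 N, or if a joint passes its speed limit or range.

## Working session

There is one attempt and no reset: what is moved stays moved. The work goes in short steps, Python scripts to look and compute and a shell command to move; the robot and the scene stay as the last step left them, time stands still between calls to the robot, and variables do not carry over. Pictures are saved under pics/ and viewed, at most 10 in all, crops included, and the job is handed in when it is done.

```bash
mkdir -p pics; ls; cat > h.py <<'E'
import numpy as np,cv2
from station import r
def cap(n,f=None):
    c=r.capture(n)
    if f: cv2.imwrite('pics/'+f,cv2.cvtColor(c['pixels'],cv2.COLOR_RGB2BGR))
    return c
def ray(c,u,v):
    f=240/np.tan(np.radians(c['fovy'])/2)
    d=np.array(c['orientation'])@np.array([(u-c['cx'])/f,(v-c['cy'])/f,1.])
    return np.array(c['origin']),d
def onz(c,u,v,z):
    o,d=ray(c,u,v); return o+d*(z-o[2])/d[2]
def proj(c,p):
    f=240/np.tan(np.radians(c['fovy'])/2)
    q=np.array(c['orientation']).T@(np.array(p)-np.array(c['origin']))
    return f*q[0]/q[2]+c['cx'],f*q[1]/q[2]+c['cy']
E
python3 - <<'E'
from h import *
for n in('top','side'):
    c=cap(n,n+'0.png'); print(n,c['fovy'],c['cx'],c['cy'],np.round(c['origin'],3),np.round(c['orientation'],3).tolist())
s=r.sense();print(s['tcp_pos'],np.round(s['ee_rot'],2).tolist(),r.tip_extent,s['time_s'])
E
```

```text
pics
top 44.61868991011827 313.6413069390825 247.975976099486 [ 0.455 -0.041  1.151] [[-0.018, -0.997, 0.072], [-1.0, 0.018, -0.012], [0.01, -0.072, -0.997]]
side 53.07025168308363 317.6245456420648 234.62634448056204 [0.892 0.36  0.857] [[-0.751, 0.548, -0.369], [0.66, 0.617, -0.429], [-0.008, -0.565, -0.825]]
[ 0.26761664 -0.5642157   0.22956966] [[-0.9, -0.43, -0.0], [-0.43, 0.9, 0.0], [0.0, 0.0, -1.0]] 0.008 0.1
```

View pics/top0.png

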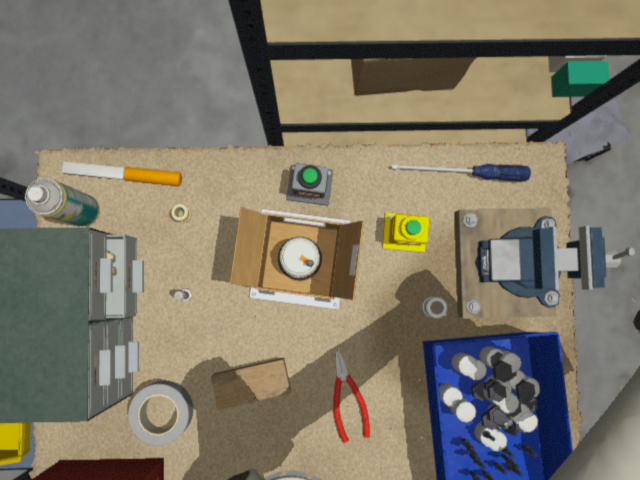

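View pics/side0.png

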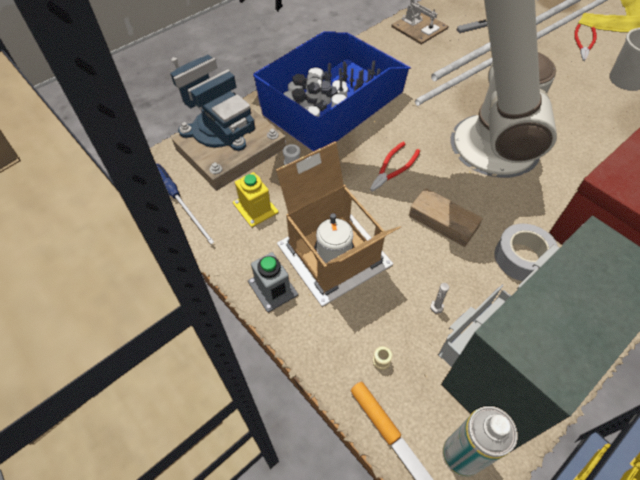

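The top view shows the carton at about (300,258), its stud at (310,263), the grey scanner at (310,185), the short flap on the left (≈250) and the long flap with its tab on the right (354,260). The side view shows the carton at (335,245) and the scanner at (270,275).

```bash
python3 - <<'E'
from h import *
a=cv2.imread('pics/top0.png')[150:320,220:380]; b=cv2.imread('pics/side0.png')[140:310,240:400]
im=np.hstack([cv2.resize(x,None,fx=2.5,fy=2.5,interpolation=cv2.INTER_CUBIC) for x in(a,b)])
cv2.imwrite('pics/z0.png',im)
c=cap('top');s=cap('side')
for n,k in(('top',c),('side',s)):
    h=cv2.cvtColor(k['pixels'],cv2.COLOR_RGB2HSV)
    for nm,lo,hi in(('green',(50,120,60),(80,255,255)),('orange',(5,190,120),(18,255,255)),('white',(0,0,180),(180,40,255)),('dark',(0,0,0),(180,255,45))):
        m=cv2.inRange(h,lo,hi); _,_,st,ce=cv2.connectedComponentsWithStats(m)
        R=(225,150,375,320) if n=='top' else (240,140,400,310)
        print(n,nm,[(st[i].tolist(),np.round(ce[i],1).tolist()) for i in range(1,len(st)) if R[0]<ce[i][0]<R[2] and R[1]<ce[i][1]<R[3] and st[i][4]>=8])
E
```

```text
top green [([302, 168, 16, 16, 193], [309.5, 175.2])]
top orange [([303, 259, 4, 3, 8], [305.0, 260.0])]
top white [([261, 209, 89, 14, 320], [304.1, 215.6]), ([285, 218, 38, 8, 111], [303.3, 221.3]), ([282, 238, 37, 38, 957], [299.0, 256.0]), ([250, 287, 91, 23, 780], [294.8, 299.1])]
top dark [([315, 265, 5, 8, 9], [317.2, 268.7])]
side green [([245, 175, 11, 11, 94], [250.0, 179.7]), ([261, 257, 15, 15, 179], [268.2, 263.6])]
side orange []
side white [([350, 214, 21, 26, 152], [360.0, 227.7]), ([317, 219, 36, 29, 749], [334.4, 233.8]), ([277, 236, 53, 69, 691], [302.2, 271.6]), ([382, 251, 11, 17, 102], [386.1, 260.0]), ([250, 279, 4, 3, 8], [251.5, 280.0]), ([267, 305, 3, 3, 9], [268.0, 306.0])]
side dark [([261, 268, 19, 10, 45], [271.1, 274.3]), ([271, 283, 15, 16, 148], [278.2, 290.5])]
```

View pics/z0.png

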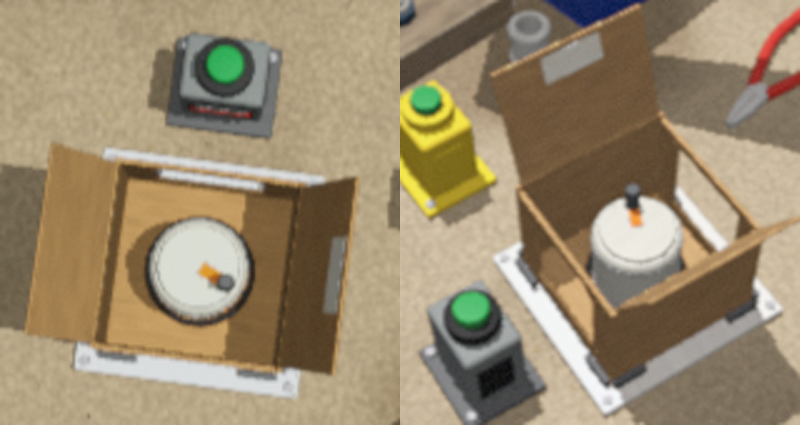

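The crop shows the scanner's eye facing the carton, the stud at the carton's −y side (top crop (226,282)), the long flap near upright, and the short flap leaning far outward.

```bash
cat >> h.py <<'E'
def tri(c1,p1,c2,p2):
    o1,d1=ray(c1,*p1);o2,d2=ray(c2,*p2)
    t=np.linalg.lstsq(np.stack([d1,-d2],1),o2-o1,rcond=None)[0]
    a,b=o1+t[0]*d1,o2+t[1]*d2
    return (a+b)/2,np.linalg.norm(a-b)
E
python3 - <<'E'
from h import *
c=cap('top');s=cap('side')
np.set_printoptions(precision=4,suppress=True)
P=[onz(c,*p,.008) for p in((262,210),(350,222),(338,308),(250.4,297.2))]
print('plate',np.array(P),np.mean(P,0))
for a,b in((3,0),(2,1),(1,0),(2,3)):
    d=P[b]-P[a];print(np.degrees(np.arctan2(d[1],d[0])),np.linalg.norm(d))
print('can centre',onz(c,299.5,257,.086),onz(s,334.8,234,.086))
print('stud',onz(c,310.4,262.8,.108),onz(s,332.8,215.2,.108),tri(c,(310.4,262.8),s,(332.8,215.2)))
print('button',tri(c,(309.5,175.2),s,(268.2,263.6)))
print('long edge',tri(c,(362.8,221.2),s,(278,168.8)),tri(c,(352.8,299.6),s,(337.2,142)))
print('short edge',tri(c,(240,208),s,(326.8,265.2)),tri(c,(230.8,283.2),s,(398,229)))
print('rack pt top/side?',tri(c,(278,145),s,(255,465)))
print('bolt',onz(c,182,295,.0),'brass',onz(c,179,213,.03),'grey',onz(c,434,308,.04))
E
```

```text
plate [[ 0.6133  0.0457  0.008 ]
 [ 0.5866 -0.1269  0.008 ]
 [ 0.4188 -0.0997  0.008 ]
 [ 0.4428  0.0703  0.008 ]] [ 0.5154 -0.0276  0.008 ]
-8.20812370765154 0.1722427788773538
-9.202719754525688 0.17005700588133996
81.21023617484062 0.17467597749140876
81.93808763436733 0.17171566899243285
can centre [ 0.515  -0.0274  0.086 ] [ 0.5214 -0.0194  0.086 ]
stud [ 0.5031 -0.047   0.108 ] [ 0.5049 -0.0438  0.108 ] (array([ 0.5029, -0.0466,  0.1035]), np.float64(0.00104131093523187))
button (array([ 0.6631, -0.0478,  0.0958]), np.float64(0.001320112215541769))
long edge (array([ 0.563 , -0.1313,  0.2118]), np.float64(0.0028901828979496728)) (array([ 0.4367, -0.112 ,  0.2095]), np.float64(0.0038936257363494974))
short edge (array([0.6036, 0.0638, 0.1625]), np.float64(0.021409662769738613)) (array([0.4692, 0.0867, 0.1663]), np.float64(0.0021477245811988626))
rack pt top/side? (array([ 0.8912,  0.0526, -0.624 ]), np.float64(0.0297510035140321))
bolt [0.4495 0.2048 0.    ] brass [0.6071 0.2038 0.03  ] grey [ 0.4164 -0.28    0.04  ]
```

```bash
python3 -m jog '0.46 0 0 40 0; 0.46 24 50 0 5.6; 0.46 24 52 0 5.6; 0.46 24 52 0 5.6; 0.46 24 52 0 5.6' ; python3 -m jog '0.46 24 52 0 5.6; 0.46 24 52 0 5.6; 0.46 24 52 0 5.6; 0.46 24 52 0 5.6; 0.46 22 52 0 5.6'; python3 -m jog '0.46 21 52 0 5.4; 0.46 0 0 0 0; 0.46 0 0 0 0'
python3 - <<'E'
from h import *
cap('top','t1.png');cap('side','s1.png')
im=np.hstack([cv2.resize(cv2.imread('pics/'+f),(400,300)) for f in('t1.png','s1.png')]);cv2.imwrite('pics/v1.png',im)
s=r.sense();print(s['tcp_pos'],np.round(s['ee_rot'],3)[:,1],s['wrist_force'],s['time_s'],s['joints'])
E
```

```text
time_s: 0.92
tcp_pos: [0.3643, -0.357, 0.2707]
ee_rot: [[-0.67, -0.742, 0.0], [-0.742, 0.67, -0.0], [-0.0, -0.001, -1.0]]
wrist_force: [0.5, 1.5, 0.6]
gripper_width: 0.524
gripper_force: 0.0
time_s: 1.55
tcp_pos: [0.4823, -0.0968, 0.2708]
ee_rot: [[-0.242, -0.97, 0.001], [-0.97, 0.242, 0.0], [-0.0, -0.001, -1.0]]
wrist_force: [0.2, 0.1, -0.1]
gripper_width: 0.463
gripper_force: 0.0
time_s: 1.92
tcp_pos: [0.5026, -0.0466, 0.2704]
ee_rot: [[-0.153, -0.988, -0.001], [-0.988, 0.153, -0.0], [0.0, 0.001, -1.0]]
wrist_force: [-0.4, 0.0, -0.5]
gripper_width: 0.461
gripper_force: 0.0
[ 0.50235044 -0.04754698  0.27057768] [-0.988  0.155  0.   ] [-0.40225967  0.49220677  0.703677  ] 2.025 [ 1.30572940e+01  8.60205773e+00 -1.22455671e+01  2.32118246e-03
 -6.91638527e+01 -2.19726538e+01]
```

View pics/v1.png

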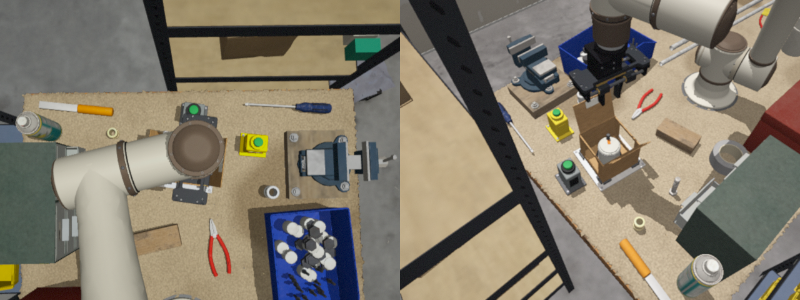

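The gripper hangs over the carton with its wide body along the carton's x and clear of the flaps. I'll descend and grip the stud next.

```bash
python3 -m jog '0.46 0 0 -50 0; 0.46 0 0 -50 0; 0.46 0 0 -40 0; 0.46 0 0 -32 0; 0.46 0 0 0 0'; python3 -m jog '0 0 0 0 0; 0 0 0 0 0; 0 0 0 0 0'
```

```text
time_s: 2.65
tcp_pos: [0.5017, -0.0481, 0.0975]
ee_rot: [[-0.155, -0.988, -0.003], [-0.988, 0.155, -0.001], [0.001, 0.003, -1.0]]
wrist_force: [-0.0, -0.5, 0.5]
gripper_width: 0.46
gripper_force: 0.0
time_s: 3.02
tcp_pos: [0.5032, -0.0467, 0.0995]
ee_rot: [[-0.154, -0.988, 0.002], [-0.988, 0.154, 0.0], [-0.001, -0.002, -1.0]]
wrist_force: [0.6, 0.8, 0.2]
gripper_width: 0.204
gripper_force: 0.0
```

```bash
python3 -m jog '0 0 0 0 0; 0 0 0 0 0; 0 0 0 0 0'; python3 -m jog '0 8.4 -3.3 0 0; 0 9.2 0.3 0 0; 0 8.3 3.8 0 0; 0 6.2 6.8 0 0; 0 3 8.3 0 0';python3 -m jog '0 0 0 0 0; 0 0 0 0 0'
```

```text
time_s: 3.4
tcp_pos: [0.5033, -0.0466, 0.0992]
ee_rot: [[-0.153, -0.988, 0.001], [-0.988, 0.153, -0.0], [-0.0, -0.001, -1.0]]
wrist_force: [-0.3, 0.3, 4.9]
gripper_width: 0.128
gripper_force: 30.1
time_s: 4.03
tcp_pos: [0.5363, -0.0345, 0.0986]
ee_rot: [[-0.153, -0.988, -0.005], [-0.988, 0.153, -0.006], [0.006, 0.004, -1.0]]
wrist_force: [1.5, -13.7, 1.7]
gripper_width: 0.131
gripper_force: 30.0
time_s: 4.28
tcp_pos: [0.537, -0.0333, 0.0986]
ee_rot: [[-0.153, -0.988, -0.003], [-0.988, 0.153, -0.004], [0.004, 0.003, -1.0]]
wrist_force: [-0.3, -8.4, 3.6]
gripper_width: 0.13
gripper_force: 30.0
```

```bash
python3 -m jog '0 0.5 1.5 0 0; 0 0 0 0 0; 0.25 0 0 0 0; 0.3 0 0 0 0; 0.3 0 0 0 0'; python3 -m jog '0.3 0 0 40 0; 0.3 0 0 60 0; 0.3 0 0 60 0'; python3 -m jog '0.3 -60 0 0 0; 0.3 -60 0 0 0; 0.3 -60 0 0 0; 0.3 -60 0 0 0'
python3 - <<'E'
from h import *
np.set_printoptions(precision=4,suppress=True)
c=cap('top','t2.png');cap('side','s2.png')
h=cv2.cvtColor(c['pixels'],cv2.COLOR_RGB2HSV);m=cv2.inRange(h,(5,170,120),(18,255,255))[200:300,240:360]
y,x=np.nonzero(m);print(len(x),onz(c,x.mean()+240,y.mean()+200,.086) if len(x) else 0)
a=cv2.imread('pics/t2.png')[150:320,220:380]; b=cv2.imread('pics/s2.png')[140:310,240:400]
cv2.imwrite('pics/z2.png',np.hstack([cv2.resize(x,None,fx=2.5,fy=2.5,interpolation=cv2.INTER_CUBIC) for x in(a,b)]))
s=r.sense();print(s['tcp_pos'],s['time_s'])
E
```

```text
time_s: 4.9
tcp_pos: [0.5383, -0.029, 0.0982]
ee_rot: [[-0.153, -0.988, -0.001], [-0.988, 0.153, 0.0], [-0.0, 0.001, -1.0]]
wrist_force: [0.9, 0.1, -0.6]
gripper_width: 0.286
gripper_force: 0.0
time_s: 5.28
tcp_pos: [0.5381, -0.029, 0.26]
ee_rot: [[-0.153, -0.988, -0.001], [-0.988, 0.153, 0.0], [0.0, 0.001, -1.0]]
wrist_force: [1.6, -0.4, -0.7]
gripper_width: 0.3
gripper_force: 0.0
time_s: 5.78
tcp_pos: [0.2966, -0.0295, 0.2583]
ee_rot: [[-0.154, -0.988, -0.0], [-0.988, 0.154, 0.0], [-0.0, 0.0, -1.0]]
wrist_force: [-0.7, 1.2, 1.5]
gripper_width: 0.296
gripper_force: 0.0
10 [ 0.5268 -0.0309  0.086 ]
[ 0.2932 -0.0302  0.2583] 5.875
```

View pics/z2.png

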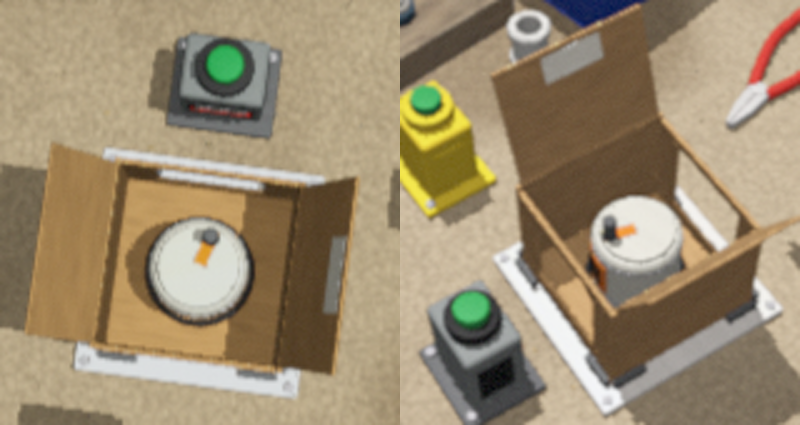

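The stud now points toward the scanner (top crop (210,236)). I'll compute the angle.

```bash
python3 - <<'E'
from h import *
np.set_printoptions(precision=4,suppress=True)
c=cap('top')
R=np.array([[.9885,.151],[-.151,.9885]]).T
g=cv2.cvtColor(c['pixels'],cv2.COLOR_RGB2HSV)
# canister rim: white blob
m=cv2.inRange(g,(0,0,150),(180,60,255))[230:285,275:330]
m=cv2.morphologyEx(m,cv2.MORPH_CLOSE,np.ones((9,9)));n,l,st,ce=cv2.connectedComponentsWithStats(m);i=1+st[1:,4].argmax()
(x,y),rad=cv2.minEnclosingCircle(np.argwhere(l==i)[:,::-1].astype(np.float32));print(x+275,y+230,rad)
C=onz(c,x+275,y+230,.086)[:2];print('C',C)
d=cv2.inRange(g,(0,0,0),(180,110,120))[232:252,292:316];ys,xs=np.nonzero(d);print('dark',len(xs),xs.mean()+292,ys.mean()+232)
for uv in((304,244.4),(xs.mean()+292,ys.mean()+232)):
    S=onz(c,*uv,.106)[:2]
    for CC in(C,np.array([.5155,-.0275])):
        q=R.T@(S-CC);print(S,q,np.degrees(np.arctan2(q[1],q[0])))
E
```

```text
299.67706298828125 256.65090560913086 19.695486068725586
C [ 0.5157 -0.0278]
dark 28 303.32142857142856 244.32142857142858
[ 0.5364 -0.0361] [ 0.0192 -0.0114] -30.66961024786139
[ 0.5364 -0.0361] [ 0.0193 -0.0117] -31.18085916747164
[ 0.5365 -0.0349] [ 0.0195 -0.0102] -27.58707505904836
[ 0.5365 -0.0349] [ 0.0197 -0.0105] -28.13933212221402
```

```bash
python3 -m jog '0.4 60 -5 0 0; 0.4 60 0 0 0; 0.4 60 0 0 0; 0.4 60 0 0 0; 0.4 0 0 0 0'; python3 -m jog '0.4 0 0 -60 0; 0.4 0 0 -60 0; 0.4 0 0 -40 0; 0.3 0 0 0 0; 0.3 0 0 0 0'; python3 -m jog '0 0 0 0 0; 0 0 0 0 0; 0 0 0 0 0; 0 0 0 0 0'
```

```text
time_s: 6.55
tcp_pos: [0.5425, -0.0342, 0.2546]
ee_rot: [[-0.155, -0.988, -0.005], [-0.988, 0.155, -0.001], [0.002, 0.005, -1.0]]
wrist_force: [-0.4, 0.8, -0.6]
gripper_width: 0.399
gripper_force: 0.0
time_s: 7.18
tcp_pos: [0.5384, -0.0342, 0.0983]
ee_rot: [[-0.153, -0.988, -0.0], [-0.988, 0.153, -0.0], [0.0, 0.0, -1.0]]
wrist_force: [-0.3, -0.2, 0.2]
gripper_width: 0.316
gripper_force: 0.0
time_s: 7.68
tcp_pos: [0.5374, -0.0342, 0.0987]
ee_rot: [[-0.154, -0.988, -0.002], [-0.988, 0.154, 0.0], [0.0, 0.002, -1.0]]
wrist_force: [-4.2, 2.4, 4.3]
gripper_width: 0.134
gripper_force: 30.1
```

```bash
python3 -m jog '0 0.3 2 0 0; 0 0.2 2 0 0; 0 0 0 0 0; 0 0 0 0 0'; python3 -m jog '0.25 0 0 0 0; 0.3 0 0 0 0; 0.3 0 0 0 0'; python3 -m jog '0.3 0 0 40 0; 0.3 0 0 60 0; 0.3 0 0 60 0';  python3 -m jog '0.3 -60 0 0 0; 0.3 -60 0 0 0; 0.3 -60 0 0 0; 0.3 -60 0 0 0'
cat > ang.py <<'E'
from h import *
c=cap('top');A=np.array([[.9885,.151],[-.151,.9885]]);C=np.array([.5156,-.0277])
g=cv2.cvtColor(c['pixels'],cv2.COLOR_RGB2HSV)
m=cv2.inRange(g,(5,170,120),(18,255,255));d=cv2.inRange(g,(0,0,0),(180,110,120))
for M,z,x0,x1,y0,y1 in((m,.086,285,320,235,270),(d,.106,292,316,232,252)):
    ys,xs=np.nonzero(M[y0:y1,x0:x1]);q=A.T@(onz(c,xs.mean()+x0,ys.mean()+y0,z)[:2]-C);print(len(xs),xs.mean()+x0,ys.mean()+y0,q,np.degrees(np.arctan2(q[1],q[0])))
E
python3 ang.py
```

```text
time_s: 8.18
tcp_pos: [0.538, -0.0323, 0.0987]
ee_rot: [[-0.153, -0.988, -0.003], [-0.988, 0.153, -0.003], [0.004, 0.002, -1.0]]
wrist_force: [-3.2, -7.0, 3.9]
gripper_width: 0.128
gripper_force: 30.0
time_s: 8.55
tcp_pos: [0.5397, -0.03, 0.0986]
ee_rot: [[-0.153, -0.988, 0.002], [-0.988, 0.153, 0.0], [-0.001, -0.001, -1.0]]
wrist_force: [0.4, -0.4, 0.4]
gripper_width: 0.286
gripper_force: 0.0
time_s: 8.93
tcp_pos: [0.5391, -0.0301, 0.2603]
ee_rot: [[-0.153, -0.988, 0.0], [-0.988, 0.153, 0.0], [-0.0, -0.0, -1.0]]
wrist_force: [1.6, 0.3, 0.4]
gripper_width: 0.301
gripper_force: 0.0
time_s: 9.43
tcp_pos: [0.2976, -0.0304, 0.2585]
ee_rot: [[-0.154, -0.988, 0.001], [-0.988, 0.154, 0.0], [-0.001, -0.001, -1.0]]
wrist_force: [-0.4, 2.0, 1.9]
gripper_width: 0.301
gripper_force: 0.0
11 300.90909090909093 249.8181818181818 [ 0.01274609 -0.00061937] -2.781992841528473
27 302.6666666666667 244.03703703703704 [ 0.02212223 -0.00275201] -7.091169119499708
```

```bash
python3 -m jog '0 0 0 0 10; 0 0 0 0 10; 0 52 -2.5 0 10; 0 52 -2.5 0 10; 0 52 -2.5 0 10'; python3 -m jog '0 52 -2.5 0 10; 0 52 -2.5 0 10; 0 52 -2.5 0 10; 0 50 -2.5 0 10; 0 0 0 0 0'; python3 -m jog '0 0 0 -60 0; 0 0 0 -60 0; 0 0 0 -20 0; 0 0 0 0 0'
```

```text
time_s: 10.1
tcp_pos: [0.4571, -0.0378, 0.2587]
ee_rot: [[0.663, -0.749, 0.002], [-0.749, -0.663, 0.0], [0.001, -0.001, -1.0]]
wrist_force: [0.1, 0.9, 0.6]
gripper_width: 0.004
gripper_force: 0.0
time_s: 10.72
tcp_pos: [0.6635, -0.0476, 0.2553]
ee_rot: [[0.988, -0.154, -0.003], [-0.154, -0.988, -0.0], [-0.003, 0.001, -1.0]]
wrist_force: [-0.6, 1.3, -1.5]
gripper_width: 0.004
gripper_force: 0.0
time_s: 11.22
tcp_pos: [0.6593, -0.0477, 0.1169]
ee_rot: [[0.988, -0.154, -0.004], [-0.154, -0.988, -0.0], [-0.004, 0.001, -1.0]]
wrist_force: [0.2, -0.1, 0.7]
gripper_width: 0.005
gripper_force: 0.0
```

```bash
python3 -m jog '0 3 0 -8 0; 0 0 0 0 0'; python3 -m jog '0 0 0 -4 0; 0 0 0 0 0';  python3 -m jog '0 0 0 -4 0; 0 0 0 0 0'
```

```text
time_s: 11.48
tcp_pos: [0.6644, -0.0476, 0.1115]
ee_rot: [[0.988, -0.154, 0.002], [-0.154, -0.988, 0.0], [0.002, -0.001, -1.0]]
wrist_force: [-0.3, -0.3, -0.2]
gripper_width: 0.004
gripper_force: 0.0
time_s: 11.72
tcp_pos: [0.6648, -0.0477, 0.1076]
ee_rot: [[0.988, -0.153, 0.003], [-0.153, -0.988, 0.0], [0.003, -0.001, -1.0]]
wrist_force: [0.2, 0.2, 2.2]
gripper_width: 0.007
gripper_force: 1.2
time_s: 11.98
tcp_pos: [0.6648, -0.0477, 0.1044]
ee_rot: [[0.988, -0.153, 0.003], [-0.153, -0.988, -0.0], [0.003, -0.0, -1.0]]
wrist_force: [-1.2, 1.4, 7.1]
gripper_width: 0.002
gripper_force: 3.7
```

```bash
python3 -m jog '0 0 0 -3 0; 0 0 0 0 0'
```

```text
time_s: 12.22
tcp_pos: [0.6649, -0.0477, 0.1042]
ee_rot: [[0.988, -0.152, 0.004], [-0.152, -0.988, -0.001], [0.004, 0.0, -1.0]]
wrist_force: [-4.9, 2.1, 17.1]
gripper_width: 0.004
gripper_force: 8.7
```

```bash
python3 -m jog '0 0 0 15 0; 0.46 0 0 0 0; 0.46 4.2 27 0 0; 0.46 0 0 0 0; 0.46 0 0 0 0'; python3 -m jog '0.46 -2 0 -10 0; 0.46 0 0 0 0'; python3 -m jog '0.46 0 0 -2 0; 0.46 0 0 0 0'; python3 -m jog '0.46 0 0 -2 0; 0.46 0 0 0 0'; python3 -m jog '0.46 0 0 -2 0; 0.46 0 0 0 0'; python3 -m jog '0.46 0 0 -2 0; 0.46 0 0 0 0'
```

```text
time_s: 12.85
tcp_pos: [0.6674, -0.021, 0.1134]
ee_rot: [[0.988, -0.154, -0.002], [-0.154, -0.988, -0.0], [-0.002, 0.001, -1.0]]
wrist_force: [-0.3, -0.6, 0.1]
gripper_width: 0.372
gripper_force: 0.0
time_s: 13.1
tcp_pos: [0.6671, -0.0207, 0.1051]
ee_rot: [[0.988, -0.153, 0.003], [-0.153, -0.988, 0.0], [0.003, -0.001, -1.0]]
wrist_force: [0.7, 1.5, 3.4]
gripper_width: 0.451
gripper_force: 1.8
time_s: 13.35
tcp_pos: [0.6672, -0.0205, 0.1044]
ee_rot: [[0.988, -0.153, 0.003], [-0.153, -0.988, 0.0], [0.003, -0.001, -1.0]]
wrist_force: [-1.0, 3.7, 8.2]
gripper_width: 0.458
gripper_force: 4.1
time_s: 13.6
tcp_pos: [0.6672, -0.0205, 0.1042]
ee_rot: [[0.988, -0.153, 0.004], [-0.153, -0.988, -0.0], [0.004, -0.0, -1.0]]
wrist_force: [-3.5, 4.4, 14.2]
gripper_width: 0.457
gripper_force: 7.3
time_s: 13.85
tcp_pos: [0.6673, -0.0205, 0.104]
ee_rot: [[0.988, -0.152, 0.005], [-0.152, -0.988, -0.001], [0.005, -0.0, -1.0]]
wrist_force: [-6.2, 4.9, 20.7]
gripper_width: 0.457
gripper_force: 10.6
time_s: 14.1
tcp_pos: [0.6673, -0.0206, 0.1038]
ee_rot: [[0.988, -0.152, 0.005], [-0.152, -0.988, -0.001], [0.005, 0.0, -1.0]]
wrist_force: [-7.8, 5.1, 27.9]
gripper_width: 0.462
gripper_force: 13.8
```

```bash
python3 -m jog '0.46 0 0 50 0; 0 0 0 60 0; 0 0 0 55 0; 0 -58 0 0 0; 0 -8 16 0 -10'; python3 -m jog '0 -8 16 0 -10; 0 -8 16 0 -10; 0 -8 16 0 -10; 0 -8 16 0 -10; 0 -8 16 0 -10'; python3 -m jog '0 -8 16 0 -10; 0 -8 16 0 -10; 0 -7 18 0 -10; 0 0 0 0 0; 0 0 0 0 0'
python3 ang.py
python3 - <<'E'
from h import *
cap('top','t3.png');cap('side','s3.png')
im=np.hstack([cv2.resize(cv2.imread('pics/'+f),(400,300)) for f in('t3.png','s3.png')]);cv2.imwrite('pics/v3.png',im)
print(r.sense()['tcp_pos'])
E
```

```text
time_s: 14.72
tcp_pos: [0.5957, -0.0062, 0.2608]
ee_rot: [[0.944, -0.329, -0.004], [-0.329, -0.944, 0.0], [-0.004, 0.001, -1.0]]
wrist_force: [1.6, 1.1, -0.4]
gripper_width: 0.09
gripper_force: 0.0
time_s: 15.35
tcp_pos: [0.5589, 0.075, 0.2603]
ee_rot: [[0.355, -0.935, -0.003], [-0.935, -0.355, -0.001], [-0.0, 0.003, -1.0]]
wrist_force: [0.3, 0.4, 0.4]
gripper_width: 0.006
gripper_force: 0.0
time_s: 15.98
tcp_pos: [0.5368, 0.1245, 0.2609]
ee_rot: [[-0.152, -0.988, -0.001], [-0.988, 0.152, -0.001], [0.001, 0.001, -1.0]]
wrist_force: [0.2, -0.5, -0.6]
gripper_width: 0.006
gripper_force: 0.0
8 301.375 248.875 [ 0.01456931 -0.00122994] -4.825482184005247
25 302.6 244.0 [ 0.02217223 -0.00262471] -6.751157299795787
[0.53718122 0.12453656 0.26126622]
```

View pics/v3.png

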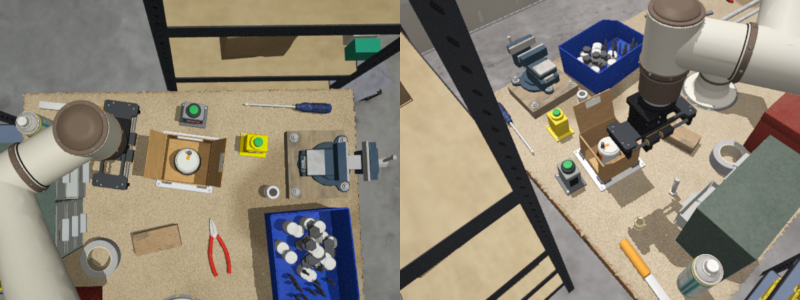

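```bash
python3 -m jog '0 0 0 -60 0; 0 0 0 -52 0; 0 -3 -20 0 0; 0 -3 -20 0 0; 0 -3 -20 0 0'; python3 -m jog '0 -3 -20 0 0; 0 -3 -18 0 0; 0 -2 -14 0 0; 0 -1.5 -10 0 0; 0 0 0 0 0'; python3 -m jog '0 0 0 -10 0; 0 0 0 -8 0; 0 0 0 0 0'
```

```text
time_s: 16.75
tcp_pos: [0.5296, 0.0641, 0.1522]
ee_rot: [[-0.154, -0.988, 0.005], [-0.988, 0.154, 0.002], [-0.003, -0.005, -1.0]]
wrist_force: [1.0, 0.3, 0.2]
gripper_width: 0.005
gripper_force: 0.4
time_s: 17.38
tcp_pos: [0.5184, 0.0024, 0.1494]
ee_rot: [[-0.154, -0.988, -0.001], [-0.988, 0.154, -0.0], [0.0, 0.001, -1.0]]
wrist_force: [0.8, 0.2, 0.9]
gripper_width: 0.007
gripper_force: 0.0
time_s: 17.75
tcp_pos: [0.5179, 0.0034, 0.1303]
ee_rot: [[-0.153, -0.988, -0.003], [-0.988, 0.153, -0.001], [0.001, 0.002, -1.0]]
wrist_force: [-0.6, 1.0, 0.4]
gripper_width: 0.008
gripper_force: 0.0
```

```bash
python3 -m jog '0 -1 -8 -3 0; 0 0 0 -2 0; 0 0 0 0 0';  python3 -m jog '0 0 0 -2 0; 0 0 0 0 0'; python3 -m jog '0 0 0 -1 0; 0 0 0 0 0; 0 0 0 0 0'
```

```text
time_s: 18.12
tcp_pos: [0.5175, -0.005, 0.1264]
ee_rot: [[-0.154, -0.988, -0.0], [-0.988, 0.154, -0.0], [0.0, 0.0, -1.0]]
wrist_force: [-0.8, 0.6, 0.4]
gripper_width: 0.002
gripper_force: 0.0
time_s: 18.38
tcp_pos: [0.5176, -0.0048, 0.1245]
ee_rot: [[-0.154, -0.988, -0.0], [-0.988, 0.154, 0.0], [-0.0, 0.0, -1.0]]
wrist_force: [-0.2, 0.2, -0.7]
gripper_width: 0.004
gripper_force: 0.0
time_s: 18.75
tcp_pos: [0.5176, -0.0047, 0.1235]
ee_rot: [[-0.154, -0.988, -0.0], [-0.988, 0.154, 0.0], [-0.0, 0.0, -1.0]]
wrist_force: [1.0, 0.5, 0.7]
gripper_width: 0.004
gripper_force: 0.0
```

```bash
python3 -m jog '0 0 0 -1 0; 0 0 0 0 0; 0 0 0 0 0';python3 -m jog '0 0 0 -1 0; 0 0 0 0 0; 0 0 0 0 0'; python3 -m jog '0 0 0 -1 0; 0 0 0 0 0; 0 0 0 0 0'
python3 - <<'E'
from h import *
cap('top','t4.png');cap('side','s4.png')
a=cv2.imread('pics/t4.png')[150:320,220:380]; b=cv2.imread('pics/s4.png')[140:310,240:400]
cv2.imwrite('pics/z4.png',np.hstack([cv2.resize(x,None,fx=2.5,fy=2.5,interpolation=cv2.INTER_CUBIC) for x in(a,b)]))
E
```

```text
time_s: 19.12
tcp_pos: [0.5177, -0.0048, 0.1233]
ee_rot: [[-0.153, -0.988, 0.0], [-0.988, 0.153, -0.0], [0.0, -0.0, -1.0]]
wrist_force: [-2.3, 0.6, 4.3]
gripper_width: 0.005
gripper_force: 2.7
time_s: 19.5
tcp_pos: [0.5177, -0.0048, 0.1232]
ee_rot: [[-0.153, -0.988, 0.001], [-0.988, 0.153, -0.0], [0.0, -0.001, -1.0]]
wrist_force: [-4.3, 0.8, 10.8]
gripper_width: 0.008
gripper_force: 5.1
time_s: 19.88
tcp_pos: [0.5178, -0.0048, 0.1231]
ee_rot: [[-0.152, -0.988, 0.001], [-0.988, 0.152, -0.0], [0.0, -0.001, -1.0]]
wrist_force: [-6.4, 2.0, 15.4]
gripper_width: 0.006
gripper_force: 7.5
```

View pics/z4.png

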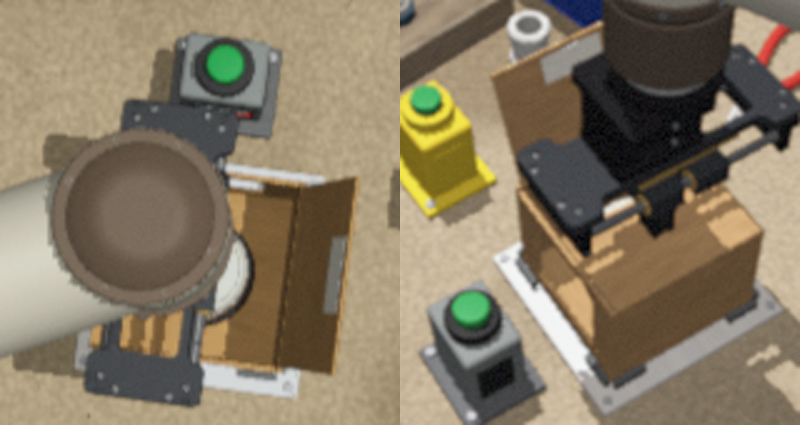

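```bash
python3 -m jog '0 0 0 45 0; 0 0 0 60 0; 0 0 0 50 0; 0 -8 -53 0 0; 0 -8 -54 0 0'; python3 -m jog '0 -7 -54 0 0; 0 0 0 0 0; 0 0 0 -50 0; 0 0 0 -52 0; 0 0 0 0 0'; python3 -m jog '0 3 20 0 0; 0 3 20 0 0; 0 3 20 0 0; 0 3 20 0 0; 0 3 20 0 0'; python3 -m jog '0 3 18 0 0; 0 2 14 0 0; 0 1 6 -10 0; 0 0 0 -10 0; 0 0 0 0 0'
```

```text
time_s: 20.6
tcp_pos: [0.5017, -0.1123, 0.2763]
ee_rot: [[-0.151, -0.988, 0.002], [-0.988, 0.151, 0.001], [-0.001, -0.002, -1.0]]
wrist_force: [1.1, -0.5, -0.1]
gripper_width: 0.01
gripper_force: 0.0
time_s: 21.22
tcp_pos: [0.4918, -0.165, 0.17]
ee_rot: [[-0.153, -0.988, -0.01], [-0.988, 0.153, 0.001], [0.001, 0.01, -1.0]]
wrist_force: [-0.4, -0.9, -0.0]
gripper_width: 0.006
gripper_force: 0.0
time_s: 21.85
tcp_pos: [0.5114, -0.0647, 0.1765]
ee_rot: [[-0.152, -0.988, 0.005], [-0.988, 0.152, -0.0], [-0.0, -0.005, -1.0]]
wrist_force: [0.2, -1.2, 0.0]
gripper_width: 0.007
gripper_force: 0.3
time_s: 22.48
tcp_pos: [0.5146, -0.0283, 0.152]
ee_rot: [[-0.154, -0.988, -0.003], [-0.988, 0.154, -0.001], [0.001, 0.003, -1.0]]
wrist_force: [0.2, -0.0, -0.5]
gripper_width: 0.004
gripper_force: 0.0
```

Tip is at z≈0.144 now; I'll lower it to the flap top (expected tip ≈0.119).

```bash
python3 -m jog '0 0 0 -8 0; 0 0 0 -8 0; 0 0 0 -5 0; 0 0 0 0 0'; python3 -m jog '0 0 0 -2 0; 0 0 0 0 0; 0 0 0 0 0';  python3 -m jog '0 0 0 -2 0; 0 0 0 0 0; 0 0 0 0 0'; python3 -m jog '0 0 0 -1 0; 0 0 0 0 0; 0 0 0 0 0'
```

```text
time_s: 22.98
tcp_pos: [0.5152, -0.0279, 0.132]
ee_rot: [[-0.154, -0.988, -0.001], [-0.988, 0.154, -0.0], [0.001, 0.001, -1.0]]
wrist_force: [0.0, -0.2, 0.1]
gripper_width: 0.008
gripper_force: 0.0
time_s: 23.35
tcp_pos: [0.5157, -0.0278, 0.1307]
ee_rot: [[-0.153, -0.988, 0.0], [-0.988, 0.153, 0.0], [-0.0, -0.0, -1.0]]
wrist_force: [-0.8, 0.4, 0.7]
gripper_width: 0.005
gripper_force: 0.0
time_s: 23.72
tcp_pos: [0.5156, -0.0278, 0.1285]
ee_rot: [[-0.153, -0.988, -0.0], [-0.988, 0.153, -0.0], [0.0, 0.0, -1.0]]
wrist_force: [0.3, 0.8, 0.7]
gripper_width: 0.01
gripper_force: 0.0
time_s: 24.1
tcp_pos: [0.5156, -0.0278, 0.1275]
ee_rot: [[-0.154, -0.988, -0.0], [-0.988, 0.154, -0.0], [0.0, 0.0, -1.0]]
wrist_force: [0.9, -0.9, -0.2]
gripper_width: 0.007
gripper_force: 0.0
```

```bash
python3 -m jog '0 0 0 -1.5 0; 0 0 0 0 0; 0 0 0 0 0'; python3 -m jog '0 0 0 -1 0; 0 0 0 0 0; 0 0 0 0 0'; python3 -m jog '0 0 0 -1 0; 0 0 0 0 0; 0 0 0 0 0'
```

```text
time_s: 24.48
tcp_pos: [0.5158, -0.0278, 0.1268]
ee_rot: [[-0.153, -0.988, 0.001], [-0.988, 0.153, -0.0], [0.0, -0.001, -1.0]]
wrist_force: [-2.1, 0.1, 5.5]
gripper_width: 0.006
gripper_force: 2.7
time_s: 24.85
tcp_pos: [0.5158, -0.0278, 0.1267]
ee_rot: [[-0.153, -0.988, 0.001], [-0.988, 0.153, -0.0], [0.0, -0.001, -1.0]]
wrist_force: [-3.5, 0.7, 10.5]
gripper_width: 0.006
gripper_force: 5.0
time_s: 25.22
tcp_pos: [0.5159, -0.0278, 0.1265]
ee_rot: [[-0.153, -0.988, 0.001], [-0.988, 0.153, -0.001], [0.0, -0.001, -1.0]]
wrist_force: [-5.1, 2.7, 15.8]
gripper_width: 0.005
gripper_force: 7.4
```

Hard stop, flat. I'll retract straight up and check.

```bash
python3 -m jog '0 0 0 30 0; 0 0 0 60 0; 0 0 0 50 0; 0 -50 0 0 0; 0 -60 0 0 0'; python3 -m jog '0 -50 0 0 0; 0 -50 0 0 0; 0 0 0 0 0; 0 0 0 0 0'
python3 - <<'E'
from h import *
cap('top','t5.png');cap('side','s5.png')
a=cv2.imread('pics/t5.png')[150:320,220:380]; b=cv2.imread('pics/s5.png')[140:310,240:400]
cv2.imwrite('pics/z5.png',np.hstack([cv2.resize(x,None,fx=2.5,fy=2.5,interpolation=cv2.INTER_CUBIC) for x in(a,b)]))
E
```

```text
time_s: 25.85
tcp_pos: [0.405, -0.0277, 0.264]
ee_rot: [[-0.154, -0.988, 0.001], [-0.988, 0.154, 0.0], [-0.001, -0.0, -1.0]]
wrist_force: [-0.4, -0.2, 0.4]
gripper_width: 0.004
gripper_force: 0.0
time_s: 26.35
tcp_pos: [0.306, -0.0276, 0.2644]
ee_rot: [[-0.153, -0.988, 0.002], [-0.988, 0.153, 0.001], [-0.001, -0.002, -1.0]]
wrist_force: [0.9, -0.1, 0.2]
gripper_width: 0.007
gripper_force: 0.0
```

View pics/z5.png

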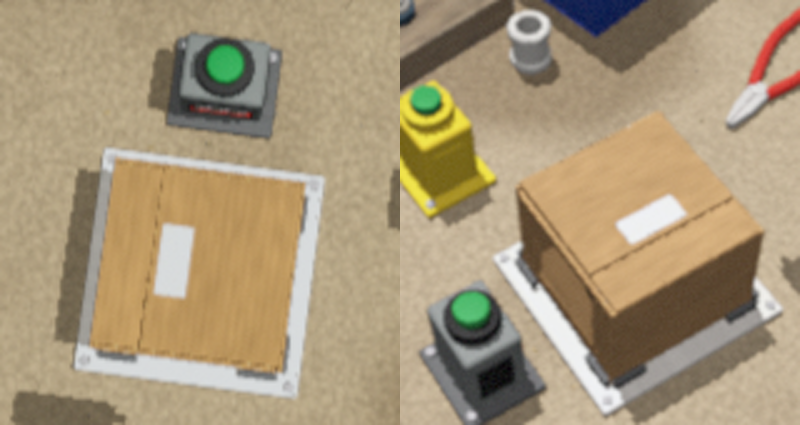

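The picture shows both flaps flat, with the long flap and its tab (top crop (174,260)) over the short one. The button is up again and the bystanders stand where they were.

```bash
python3 -c "
from station import r
print(r.finish_job())"
```

```text
the job is handed in; nothing more can be done
None
```

The job is handed in, with no verdict returned: the code patch faces the scanner (about 5° off, last checked before the flaps were closed), the button was pressed to its stop and is up again, and both flaps lie flat, long over short.

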